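# Pack the whetstones into their box

## Task

Pack the three plain whetstones away in the open wooden box as one neat stack, each lying flat, lengthwise with the box and centred: the largest at the bottom, then the medium one, then the smallest on top, and finally put the loose wooden lid on so that it sits fully down on the rim. Set each thing down rather than dropping it, and leave the whetstone that is mounted on a wooden foot and the short standing bamboo offcut where they are.

Things in the scene. Friction and masses are not known exactly. Their poses are not given: they have to be found in the camera images.
- box: Open rectangular wooden box, fixed. Outside 176 (x) x 166 (y) x 72 mm high; walls and floor 8 mm thick, so inside 160 x 150 mm and 64 mm deep. Its two long sides (facing y) are scooped out to 30 mm above the bench over the middle 108 mm. Origin: centre of its underside, on the bench; x along its longer side, z up.
- lid: Loose wooden lid, handle up, 0.22 kg. Board 182 x 172 x 10 mm; two battens below, 8 mm deep, fit inside the box walls with 6 to 7 mm play, either way round. Bar handle along x: 100 long, 20 wide, bar 32 to 52 mm above origin. Origin: centre of the battens' underside, 8 mm below the board; x along the longer side. Seated: origin 64 mm above the box's underside. Cannot seat if anything stands above the rim.
- large_stone: Largest plain grey whetstone, a flat slab 120 x 56 x 24 mm, about 0.36 kg. Origin: centre of its underside; x along its length, y across its width, z up. 
- medium_stone: Medium plain grey whetstone, a flat slab 100 x 46 x 20 mm, about 0.20 kg. Origin: centre of its underside; x along its length, y across its width, z up. 
- small_stone: Smallest plain grey whetstone, a flat slab 76 x 34 x 16 mm, about 0.09 kg. Origin: centre of its underside; x along its length, y across its width, z up. The three stones stacked are 60 mm high, 4 mm below the rim.
- footed_stone: Another grey whetstone, 96 x 44 mm, mounted on a dark wooden foot 120 x 64 mm, 44 mm high in all, loose on the bench; not to be packed, stays where it is. Origin: centre of its underside; x along its length, y across its width, z up. 
- offcut: Short piece of bamboo tube standing loose on the bench, 30 mm across, 36 mm high, amid the stones; stays where it is. Origin: centre of its underside.
Not all that is in view belongs to the job. What is shaped like the large_stone but yellow is not meant.

How it is judged (in metres and radians):
On the way, in this order (a step that is already met when the one before it is completed fails the run):
1. the largest stone lies flat, lengthwise and centred on the floor of the box, let go (horizontal distance between large_stone and box below 0.015 m and z of large_stone in the frame of box between 0.003 and 0.013 m and angle between large_stone's own z axis and vertical below 0.06 rad and angle between the x axis of large_stone and the x axis of box, either way round below 0.2 rad and linear speed of large_stone below 0.02 m/s and contact force between the fingers and large_stone below 0.1 N), for 0.2 s.
2. the medium stone lies flat, lengthwise and centred on the largest, let go (all of step 1 and horizontal distance between medium_stone and large_stone below 0.012 m and z of medium_stone in the frame of box between 0.027 and 0.037 m and angle between medium_stone's own z axis and vertical below 0.06 rad and angle between the x axis of medium_stone and the x axis of box, either way round below 0.2 rad and linear speed of medium_stone below 0.02 m/s and contact force between the fingers and medium_stone below 0.1 N), for 0.2 s.
3. the smallest stone lies flat, lengthwise and centred on the medium one, let go (all of step 2 and horizontal distance between small_stone and medium_stone below 0.012 m and z of small_stone in the frame of box between 0.047 and 0.057 m and angle between small_stone's own z axis and vertical below 0.06 rad and angle between the x axis of small_stone and the x axis of box, either way round below 0.2 rad and linear speed of small_stone below 0.02 m/s and contact force between the fingers and small_stone below 0.1 N), for 0.2 s.
4. the lid sits fully down on the rim of the box, let go (all of step 3 and z of lid in the frame of box between 0.06 and 0.067 m and horizontal distance between lid and box below 0.012 m and angle between lid's own z axis and vertical below 0.03 rad and linear speed of lid below 0.02 m/s and contact force between the fingers and lid below 0.1 N), for 0.2 s.
At the end, for the whole second after the job is handed in: Stones stacked in the box large, medium, small: the large within 15 mm of the middle, each other within 12 mm of the one below, flat, lengthwise within 0.2 rad; lid down on the rim within 3 mm, level, within 12 mm of centred; all released and at rest (all of step 4); the robot touches nothing.
It fails at once if a stone or the lid is dropped into or onto the box instead of being set down (falls more than about 2 cm) ((horizontal distance between large_stone and box below 0.09 m and contact force between the fingers and large_stone below 0.1 N and linear speed of large_stone above 0.6 m/s) or (horizontal distance between medium_stone and box below 0.09 m and contact force between the fingers and medium_stone below 0.1 N and linear speed of medium_stone above 0.6 m/s) or (horizontal distance between small_stone and box below 0.09 m and contact force between the fingers and small_stone below 0.1 N and linear speed of small_stone above 0.6 m/s) or (horizontal distance between lid and box below 0.09 m and contact force between the fingers and lid below 0.1 N and linear speed of lid above 0.6 m/s)).
It fails at once if the whetstone on the wooden foot is moved more than 3 cm (distance of footed_stone from where it was at the start of the episode above 0.03 m).
It fails at once if the bamboo offcut is moved more than 3 cm or knocked over (distance of offcut from where it was at the start of the episode above 0.03 m or angle between offcut's own z axis and vertical above 0.7 rad).
It also fails if it takes over 106 s, if anything falls off the work surface, if the arm or the gripper's body presses on something with over 40 N, if the wrist force passes 120 N, or if a joint passes its speed limit or range.

## Robot

A 6-joint arm with a two-finger parallel gripper is mounted at the origin on the work surface. World frame = base frame: x ahead of the robot, y to its left, z up, the work surface at z = 0. Lengths are in m, angles in degrees, forces in N, time in s.
With the tool pointing down it reaches from about 0.4 to 0.825 m from the base axis. Payload 7 kg.
Tool frame: the origin (TCP) lies on the centre line of the jaws, within the pads' length; the fingertips stand 17 mm ahead of it and the grasp point (between the pads) lies 2 mm behind it; z points along the fingers, y is the direction in which the jaws open and shut (so a half turn about z gives the same grasp; the last joint's range is limited). The gripper opens to 88 mm and grips with 3 to 60 N. Pads are 19 mm wide; open, the fingers measure 130 mm over their backs; the gripper's body (78 mm by 193 mm) begins 47 mm behind the grasp point.
Start: joints at [-47.206, 20.546, 0.682, 0, -70.136, -16.507], TCP at [0.299, -0.605, 0.244] pointing down, gripper open.
Joint ranges: [-176.03, 176.03], [-82.01, 121.73], [-58.28, 71.71], [-173.87, 95.51], [-174.79, -0.11], [-173.66, 173.66]. Speed limits (degrees/s): [136.94, 136.94, 172.46, 180, 180, 180].

## Interface

Orientations are given as [roll, pitch, yaw] about the fixed x, y, z axes, in that order (R = Rz(yaw) Ry(pitch) Rx(roll)).
In Python, from plant import telemetry, vision, close_job, recognise, silhouettes, place_of gives the robot as it stands.
- The arm moves only by the shell command python3 -m handwheel 'ROWS'. ROWS is JSON, a list that holds one entry, the list of rows, each a list of 5 numbers: the shift along the tool's x, y, z in m, then the turn about the tool's z in rad, then the closure, from 0 (fully open) to 1 (shut). In form: [[[tx, ty, tz, yaw, gripper], ...]]. A call has 1 to 20 rows; each row shifts and turns the commanded pose from where the row before left it, along the tool's axes as they then stand; what a row does not reach is not made up. A row lasts 1/12 s, in which the tool goes at most 41.7 mm and 7.16 degrees, less where a joint would pass 70% of its speed; a pose out of reach is approached as far as the arm can. A call with a gripper value outside its range is refused whole. The fingers move at their own pace and stop on an object; the grip force is fixed at half the most. Time passes only in rows, so rows that do not move let the fingers close. It gives the time, the measured TCP pose, the force and the opening at its end, in the units of the state.
- telemetry.get_obs(): the state, without advancing time (a new reading comes with each control period).
- vision.snapshot(name): name is "scene" or "side" or "wrist"; returns a dict with "color" (400x640x3 uint8, red, green, blue), "mtx" (3x3 intrinsics, pixels), "cam_to_world" (4x4, takes a point from camera to world coordinates); the wrist camera has in their place "tool_from_camera" (4x4, takes a point from camera to tool coordinates, whose origin is the TCP and whose axes are the flange's). Camera axes: x right, y down, z forward; pixel columns grow to the right and rows downward; lengths in m; the calibration is good to about 2 mm. A picture is of the moment at which its call begins: read the wrist's pose just before it. There is no depth.
- close_job(): hands the job in, once; it reports no verdict.
Trained networks look in a picture, given as the dict that the camera call returned (one of the last four; its "shot" number tells which), for a name from the list of things; names that differ only in an ending like _2 or _b are one class to them, and where a whole thing is asked for, a point or a joint stands for the part that bears it (a point fixed in the world has none). Each returns a list of dicts, best first, with "conf" (0 to 1); they miss things now and then, are a little off and sometimes report something else, mostly with a low value. They report only what shows in the picture. A call takes as long as a camera call. They do not tell look-alikes from the thing itself.
- recognise(name, picture): "xy" ([column, row] in pixels, amid what is visible of it).
- silhouettes(name, picture): "region" (400x640 bool, what is visible of it) and "xy" ([column, row] in pixels, amid what is visible of it).
- place_of(name, picture): "xy" ([column, row] in pixels: a listed point, or the origin of a listed thing).
The state is a dict: "clock": time; "joint_pos": joint angles; "qvel": joint speeds; "tau": joint torques, N m; "tool_pos": TCP position; "orientation": TCP orientation; "force": force on the tool from outside, world axes, zero at the start; "moment": the same for the moment, N m; "opening": finger opening in m.
Only numpy, scipy, OpenCV 4.12 (cv2) and the standard library are available. Lean on these libraries where they do the work, as an engineer would, in place of code of your own. Each camera call takes 0.05 s, during which the arm holds its last target.

## Working session

There is one attempt and no reset: what is moved stays moved. The work goes in short steps, Python scripts to look and compute and a shell command to move; the robot and the scene stay as the last step left them, time stands still between calls to the robot, and variables do not carry over. Pictures are saved under pics/ and viewed, and the job is handed in when it is done.

```bash
ls; mkdir -p pics; python3 - <<'E'
from plant import telemetry, vision
import cv2
o=telemetry.get_obs();print(o)
for n in ["scene","side"]:
    s=vision.snapshot(n);cv2.imwrite(f"pics/{n}0.png",s["color"][:,:,::-1]);print(n,s["mtx"].round(1).tolist(),s["cam_to_world"].round(3).tolist())
E
```

```text
pics
{'clock': 0.0, 'joint_pos': array([-4.72043538e+01,  2.05915395e+01,  6.33783506e-01, -1.97510261e-02,
       -7.01351857e+01, -1.65050963e+01]), 'qvel': array([-0.02952383, -0.06707977, -0.07017064,  0.04880549,  0.02566132,
       -0.01425013]), 'tau': array([-1.61707278e-03, -5.82711732e+01,  2.93049073e+01,  6.99695528e+00,
        6.77060147e-03, -2.00475574e-04]), 'tool_pos': array([ 0.29872892, -0.60478868,  0.24262271]), 'orientation': array([ 1.79905613e+02, -8.60521223e-03, -1.53716169e+02]), 'force': array([-0.56483674,  0.54723396,  0.10182384]), 'moment': array([ 0.04863735, -0.00255114,  0.03646623]), 'opening': 0.08787117897890569}
scene [[484.5, 0.0, 323.7], [0.0, 484.5, 196.9], [0.0, 0.0, 1.0]] [[0.628, 0.631, -0.455, 1.131], [0.778, -0.497, 0.385, -0.663], [0.017, -0.596, -0.803, 1.27], [0.0, 0.0, 0.0, 1.0]]
side [[433.3, 0.0, 322.5], [0.0, 433.3, 200.2], [0.0, 0.0, 1.0]] [[-0.665, -0.527, 0.529, -0.301], [-0.746, 0.481, -0.46, 0.578], [-0.012, -0.701, -0.713, 1.037], [0.0, 0.0, 0.0, 1.0]]
```

View pics/scene0.png

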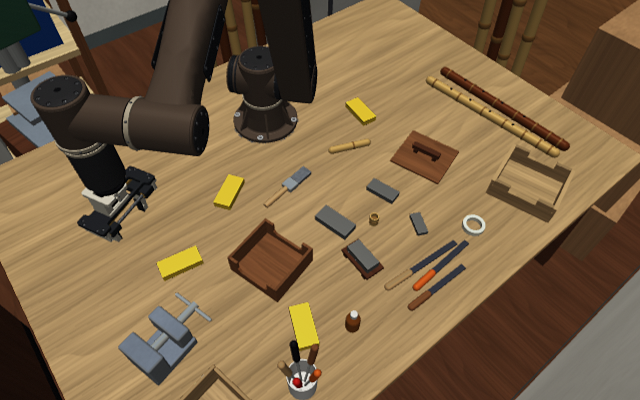

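View pics/side0.png

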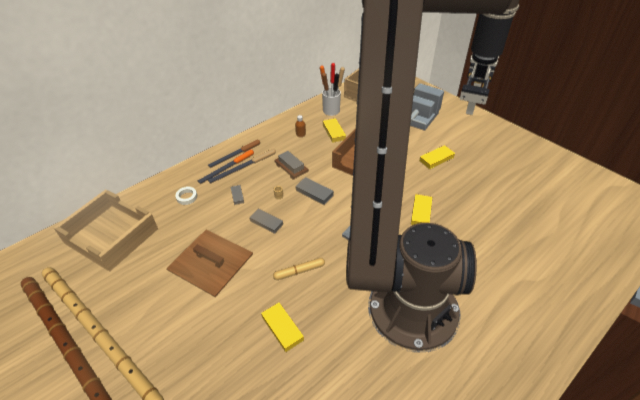

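Scene view: large-stone candidate (335,221), medium (382,190), small (419,223), footed stone (362,258), offcut (374,218), lid (425,156). There are two boxes, a dark one at (270,259) and a light one at (530,182). The yellow slabs are decoys. I'll measure them all.

```bash
cat > h.py <<'E'
import numpy as np, cv2
from scipy.optimize import minimize
from scipy.spatial.transform import Rotation as R
from plant import telemetry, vision, recognise, silhouettes, place_of
def snap(n):
    o=telemetry.get_obs(); s=vision.snapshot(n)
    if n=="wrist":
        T=np.eye(4);T[:3,:3]=R.from_euler("xyz",o["orientation"],degrees=True).as_matrix();T[:3,3]=o["tool_pos"]
        s["c2w"]=T@s["tool_from_camera"]
    else: s["c2w"]=s["cam_to_world"]
    return s
def proj(s,P):
    W=np.linalg.inv(s["c2w"]);p=(W[:3,:3]@np.asarray(P,float).T).T+W[:3,3]
    q=(s["mtx"]@p.T).T;return q[:,:2]/q[:,2:]
def ray(s,uv,z):
    d=s["c2w"][:3,:3]@np.linalg.inv(s["mtx"])@np.array([uv[0],uv[1],1.]);c=s["c2w"][:3,3]
    return c+d*(z-c[2])/d[2]
def corners(x,y,yaw,L,W,z0,z1):
    c,sn=np.cos(yaw),np.sin(yaw)
    return np.array([[x+a*L/2*c-b*W/2*sn,y+a*L/2*sn+b*W/2*c,z] for z in(z0,z1) for a,b in((1,1),(1,-1),(-1,-1),(-1,1))])
def fit(pairs,L,W,z0,z1,x0=None):
    # pairs: (shot, mask); hull-based soft IoU at 4x subpixel
    K=4
    def ioul(p):
        t=0
        for s,m in pairs:
            h=cv2.convexHull((proj(s,corners(*p,L,W,z0,z1))*16).astype(np.float32).reshape(-1,1,2)).round().astype(np.int32)
            im=np.zeros(m.shape,np.uint8);cv2.fillConvexPoly(im,h,255,cv2.LINE_AA,4)
            f=im/255.;t+=1-np.minimum(f,m).sum()/np.maximum(f,m).sum()
        return t/len(pairs)
    s,m=pairs[0];v,u=np.nonzero(m);g=ray(s,(u.mean(),v.mean()),(z0+z1)/2)
    best=None
    for y0 in np.arange(0,np.pi,np.pi/8) if x0 is None else [x0[2]]:
        st=np.array([g[0],g[1],y0]) if x0 is None else np.array(x0)
        sx=np.array([st,st+[.01,0,0],st+[0,.01,0],st+[0,0,.2]])
        r=minimize(ioul,st,method="Nelder-Mead",options=dict(initial_simplex=sx,xatol=1e-5,fatol=1e-5))
        if best is None or r.fun<best.fun:best=r
    return best.x,1-best.fun
DIM=dict(large_stone=(.12,.056,0,.024),medium_stone=(.1,.046,0,.02),small_stone=(.076,.034,0,.016),footed_stone=(.12,.064,0,.044),lid=(.182,.172,.008,.018),box=(.176,.166,0,.072),offcut=(.03,.03,0,.036))
E
python3 - <<'E'
from h import *
sh={n:snap(n) for n in("scene","side")}
for k in DIM:
  pr=[]
  for n,s in sh.items():
    for d in silhouettes(k,s)[:3]:
        m=d["region"].astype(np.uint8); p,i=fit([(s,m)],*DIM[k])
        print(k,n,round(d["conf"],2),np.round(d["xy"]),m.sum(),p[:2].round(4),round(np.degrees(p[2]),1),"iou",round(i,3))
E
```

```text
large_stone scene 0.81 [230. 191.] 634 [ 0.2071 -0.2862] 126.9 iou 0.86
large_stone scene 0.79 [302. 323.] 950 [ 0.718  -0.3736] 155.8 iou 0.885
large_stone scene 0.79 [361. 113.] 478 [0.1862 0.2997] -9.7 iou 0.883
large_stone side 0.95 [315. 190.] 558 [ 0.5144 -0.093 ] 188.7 iou 0.844
large_stone side 0.95 [284. 326.] 1017 [0.1911 0.2976] -7.6 iou 0.858
large_stone side 0.79 [419. 210.] 509 [ 0.2124 -0.292 ] 122.1 iou 0.799
medium_stone scene 0.75 [382. 190.] 453 [0.5137 0.1097] 14.2 iou 0.865
medium_stone side 0.57 [268. 221.] 460 [0.5169 0.1095] 12.6 iou 0.864
small_stone scene 0.73 [418. 224.] 215 [0.6734 0.1123] -35.3 iou 0.659
small_stone side 0.47 [237. 193.] 193 [0.6789 0.1107] -25.6 iou 0.819
footed_stone scene 0.92 [362. 258.] 826 [ 0.663  -0.1162] 169.2 iou 0.696
footed_stone scene 0.62 [336. 223.] 690 [ 0.5128 -0.0957] -1.3 iou 0.646
footed_stone scene 0.58 [418. 224.] 235 [0.6632 0.1322] 120.4 iou 0.26
footed_stone side 0.74 [291. 166.] 530 [ 0.6603 -0.1109] -12.0 iou 0.708
lid scene 0.97 [423. 157.] 2098 [0.4941 0.3275] 17.6 iou 0.952
lid side 0.84 [211. 266.] 3097 [0.4964 0.3259] 17.6 iou 0.94
box scene 0.79 [267. 261.] 4013 [ 0.5072 -0.3304] 15.2 iou 0.935
box side 0.78 [347. 155.] 682 [ 0.5911 -0.2923] 132.2 iou 0.302
offcut scene 0.48 [375. 217.] 119 [0.5819 0.0086] 39.0 iou 0.681
```

```bash
cat >> h.py <<'E'
def go(x,y,z,yaw,n=None):
    """print: turn about tool z (rad), then shift in tool axes AFTER the turn"""
    o=telemetry.get_obs();p=o["tool_pos"];y0=o["orientation"][2]
    dt=(yaw-y0+180)%360-180
    c,s=np.cos(np.radians(yaw)),np.sin(np.radians(yaw))
    d=np.array([x,y,z])-p
    t=np.array([c*d[0]+s*d[1], s*d[0]-c*d[1], -d[2]])
    print("pose",p.round(4),o["orientation"].round(2),"F",o["force"].round(1),"open",round(o["opening"],4),"t",round(o["clock"],2))
    print("turn",round(-np.radians(dt),4),"shift after turn",t.round(4))
E
python3 - <<'E'
from h import *
go(.55,0,.32,-172)
s=snap("scene");c=s["color"][90:310,210:470,::-1];cv2.imwrite("pics/crop1.png",cv2.resize(c,None,fx=3,fy=2.7,interpolation=cv2.INTER_CUBIC))
E
```

```text
pose [ 0.2989 -0.6052  0.2436] [-180.      0.   -153.71] F [ 0.3 -0.4 -1.3] open 0.0876 t 0.9
turn 0.3192 shift after turn [-0.3329  0.5644 -0.0764]
```

View pics/crop1.png

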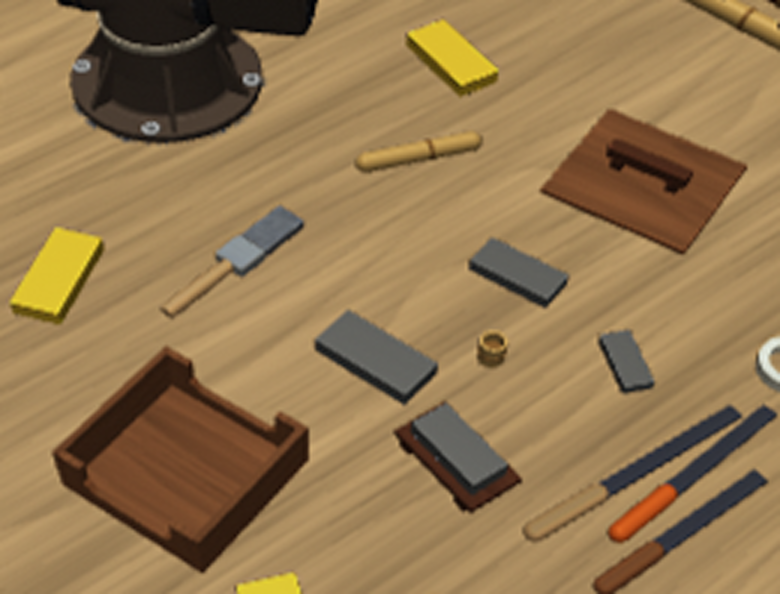

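Crop check: the large stone is the plain grey slab at scene (335,221). The footed stone at (362,258) shows its brown foot. The box's scooped sides run along the direction with yaw about 15°. Next I'll move to look from above with the wrist camera.

```bash
python3 -m handwheel '[[[0,0,0,0.106,0],[0,0,0,0.106,0],[0,0,0,0.107,0],[-0.0196,0.0332,-0.0045,0,0],[-0.0196,0.0332,-0.0045,0,0],[-0.0196,0.0332,-0.0045,0,0],[-0.0196,0.0332,-0.0045,0,0],[-0.0196,0.0332,-0.0045,0,0],[-0.0196,0.0332,-0.0045,0,0],[-0.0196,0.0332,-0.0045,0,0],[-0.0196,0.0332,-0.0045,0,0],[-0.0196,0.0332,-0.0045,0,0],[-0.0196,0.0332,-0.0045,0,0],[-0.0196,0.0332,-0.0045,0,0],[-0.0196,0.0332,-0.0045,0,0],[-0.0196,0.0332,-0.0045,0,0],[-0.0196,0.0332,-0.0045,0,0],[-0.0196,0.0332,-0.0045,0,0],[-0.0196,0.0332,-0.0045,0,0],[-0.0196,0.0332,-0.0045,0,0]]]'
python3 -m handwheel '[[[0,0,0,0,0],[0,0,0,0,0],[0,0,0,0,0]]]'
python3 - <<'E'
from h import *
go(.55,0,.32,-172)
s=snap("wrist");cv2.imwrite("pics/w1.png",s["color"][:,:,::-1]);print(s["tool_from_camera"].round(3).tolist(),s["mtx"].round(1).tolist())
for k in DIM:
    for d in silhouettes(k,s)[:3]:
        m=d["region"].astype(np.uint8); p,i=fit([(s,m)],*DIM[k])
        print(k,round(d["conf"],2),np.round(d["xy"]),m.sum(),p[:2].round(4),round(np.degrees(p[2]),1),"iou",round(i,3))
E
```

```text
clock: 2.62
tool_pos: [0.5505, 0.0021, 0.3207]
orientation: [180.0, 0.1, -172.0]
force: [0.6, -1.0, 0.1]
opening: 0.0873
clock: 2.87
tool_pos: [0.55, 0.0002, 0.3199]
orientation: [-180.0, -0.0, -171.9]
force: [-0.2, -0.4, -0.4]
opening: 0.0878
pose [5.500e-01 2.000e-04 3.199e-01] [-1.7999e+02 -3.0000e-02 -1.7194e+02] F [-0.2 -0.4 -0.4] open 0.0878 t 2.87
turn 0.001 shift after turn [ 0.     -0.0003 -0.0001]
[[0.0, -0.969, -0.249, 0.068], [1.0, 0.0, -0.001, -0.0], [0.001, -0.249, 0.969, -0.142], [0.0, 0.0, 0.0, 1.0]] [[296.6, 0.0, 317.9], [0.0, 296.6, 199.3], [0.0, 0.0, 1.0]]
large_stone 0.91 [260. 135.] 3424 [ 0.5136 -0.0943] 12.3 iou 0.938
large_stone 0.69 [395. 157.] 2324 [0.5242 0.1049] 16.5 iou 0.671
large_stone 0.59 [ 80. 213.] 521 [ 0.6969 -0.3896] 123.0 iou 0.164
medium_stone 0.86 [392. 155.] 2235 [0.5147 0.1073] 15.3 iou 0.927
small_stone 0.57 [379. 238.] 357 [0.6685 0.1336] 55.8 iou 0.317
footed_stone 0.89 [241. 213.] 1840 [ 0.6621 -0.1157] 171.0 iou 0.466
lid 0.65 [540. 157.] 13756 [0.4959 0.3241] 17.8 iou 0.93
lid 0.25 [85. 98.] 20285 [ 0.5012 -0.3417] 191.7 iou 0.836
box 0.89 [ 84. 100.] 19891 [ 0.5099 -0.3345] 15.7 iou 0.889
offcut 0.87 [320. 190.] 392 [0.584  0.0034] 91.0 iou 0.712
```

View pics/w1.png

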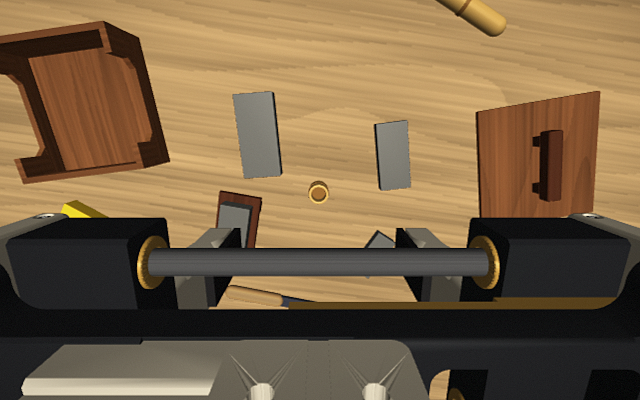

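```bash
cat >> h.py <<'E'
def grey(s,k,pad=6,smax=70):
    d=silhouettes(k,s)
    if not d: return None
    r=d[0]["region"].astype(np.uint8);r=cv2.dilate(r,np.ones((2*pad+1,)*2,np.uint8))
    hsv=cv2.cvtColor(s["color"],cv2.COLOR_RGB2HSV)
    m=((hsv[:,:,1]<smax)&(r>0)).astype(np.uint8)
    m=cv2.morphologyEx(cv2.morphologyEx(m,cv2.MORPH_CLOSE,np.ones((3,3),np.uint8)),cv2.MORPH_OPEN,np.ones((3,3),np.uint8))
    n,l,st,_=cv2.connectedComponentsWithStats(m)
    return (l==1+np.argmax(st[1:,4])).astype(np.uint8)
E
python3 - <<'E'
from h import *
for n in("wrist","scene","side"):
  s=snap(n)
  for k in("large_stone","medium_stone","small_stone"):
    if n=="wrist" and k[0]=="s" or n!="wrist" and k[0]=="l": continue
    m=grey(s,k)
    if m is None: print(k,n,None);continue
    p,i=fit([(s,m)],*DIM[k]);print(n,k,m.sum(),p[:2].round(4),round(np.degrees(p[2]),1),round(i,3))
E
```

```text
wrist large_stone 3303 [ 0.5135 -0.0943] 12.0 0.907
wrist medium_stone 2112 [0.5148 0.1082] 15.6 0.875
scene medium_stone 423 [0.5138 0.1105] 11.2 0.809
small_stone scene None
side medium_stone 395 [0.5183 0.1055] 186.3 0.758
side small_stone 170 [0.682  0.1084] -25.1 0.73
```

```bash
python3 - <<'E'
from h import *
go(.5137,-.0943,.12,-167.8)
E
```

```text
pose [5.502e-01 2.000e-04 3.200e-01] [ 180.     -0.   -171.98] F [-0.7  0.3  0.7] open 0.088 t 3.72
turn -0.073 shift after turn [ 0.0557 -0.0846  0.2   ]
```

```bash
python3 -m handwheel '[[[0,0,0,-0.073,0],[0.00696,-0.01058,0.025,0,0],[0.00696,-0.01058,0.025,0,0],[0.00696,-0.01058,0.025,0,0],[0.00696,-0.01058,0.025,0,0],[0.00696,-0.01058,0.025,0,0],[0.00696,-0.01058,0.025,0,0],[0.00696,-0.01058,0.025,0,0],[0.00696,-0.01058,0.025,0,0],[0,0,0,0,0],[0,0,0,0,0]]]'
python3 - <<'E'
from h import *
go(.5137,-.0943,.02,-167.8)
s=snap("wrist");cv2.imwrite("pics/w2.png",s["color"][:,:,::-1])
E
```

```text
clock: 4.63
tool_pos: [0.513, -0.0948, 0.1194]
orientation: [-180.0, -0.2, -167.9]
force: [0.7, 0.1, 1.3]
opening: 0.0878
pose [ 0.513  -0.0948  0.1194] [-1.7999e+02 -1.6000e-01 -1.6786e+02] F [0.7 0.1 1.3] open 0.0878 t 4.63
turn -0.001 shift after turn [-0.0008  0.0004  0.0994]
```

View pics/w2.png

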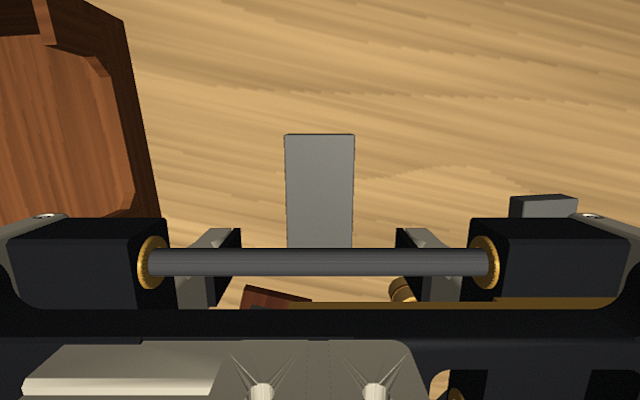

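The stone (cols 285–355, far edge at row 135) is centred between the jaws and square to them. Descending.

```bash
python3 -m handwheel '[[[0,0,0.02,0,0],[0,0,0.02,0,0],[0,0,0.02,0,0],[0,0,0.02,0,0],[0,0,0.012,0,0],[0,0,0.007,0,0],[0,0,0,0,0],[0,0,0,0,0],[0,0,0,0,1],[0,0,0,0,1],[0,0,0,0,1],[0,0,0,0,1],[0,0,0,0,1],[0,0,0,0,1],[0,0,0,0,1]]]'
python3 -m handwheel '[[[0,0,-0.01,0,1],[0,0,-0.02,0,1],[0,0,-0.03,0,1],[0,0,-0.03,0,1],[0,0,-0.03,0,1],[0,0,-0.03,0,1],[0,0,-0.03,0,1],[0,0,-0.02,0,1],[0,0,0,0,1],[0,0,0,0,1]]]'
python3 - <<'E'
from h import *
go(.508,-.334,.215,-164.5)
s=snap("wrist");cv2.imwrite("pics/w3.png",s["color"][:,:,::-1])
for s in (s,snap("scene")):
    d=silhouettes("box",s)[0];m=d["region"].astype(np.uint8)
    p,i=fit([(s,m)],*DIM["box"]);print(m.sum(),p.round(4),np.degrees(p[2]),i)
E
```

```text
clock: 5.93
tool_pos: [0.5138, -0.0943, 0.0213]
orientation: [180.0, 0.0, -167.8]
force: [-1.4, 1.7, 5.7]
opening: 0.0557
clock: 6.77
tool_pos: [0.5135, -0.0942, 0.222]
orientation: [180.0, 0.1, -167.8]
force: [0.0, -0.0, -5.5]
opening: 0.0557
pose [ 0.5135 -0.0942  0.222 ] [ 1.7997e+02  1.1000e-01 -1.6783e+02] F [ 0.  -0.  -5.5] open 0.0557 t 6.77
turn -0.0581 shift after turn [ 0.0694 -0.2296  0.007 ]
31092 [ 0.51   -0.334   0.2672] 15.310100303463436 0.8730504337071152
3888 [ 0.5073 -0.33    0.2624] 15.034707220731493 0.9109270665041879
```

View pics/w3.png

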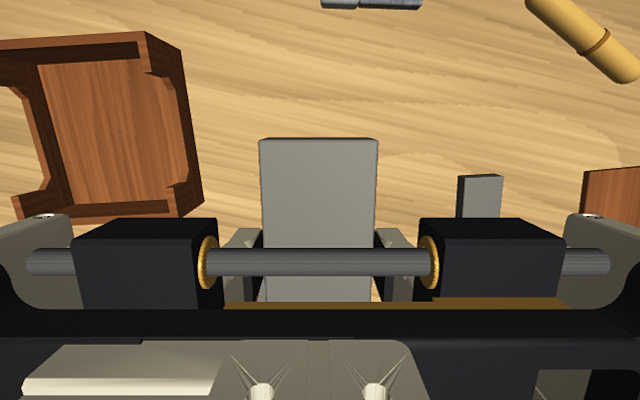

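Grasp is good: the opening reads 55.7 mm, and the box shows at the left (cols 0–205). I'll take a slightly higher view to measure the box with a proper scooped model.

```bash
python3 -m handwheel '[[[0,0,0,-0.058,1],[-0.01,-0.006,-0.02,0,1],[-0.01,-0.006,-0.02,0,1],[-0.01,-0.006,-0.02,0,1],[-0.01,-0.006,-0.02,0,1],[0,0,0,0,1],[0,0,0,0,1],[0,0,0,0,1]]]'
cat >> h.py <<'E'
BOXP=[(-.088,.088,-.083,.083,0,.008),(-.088,-.08,-.083,.083,0,.072),(.08,.088,-.083,.083,0,.072)]
for y0,y1 in((-.083,-.075),(.075,.083)):
    BOXP+=[(-.088,.088,y0,y1,0,.03),(-.088,-.054,y0,y1,0,.072),(.054,.088,y0,y1,0,.072)]
def render(s,p,parts,shape,z=0):
    im=np.zeros(shape,np.uint8);c,sn=np.cos(p[2]),np.sin(p[2])
    for a in parts:
        P=[[p[0]+x*c-y*sn,p[1]+x*sn+y*c,z+zz] for x in a[:2] for y in a[2:4] for zz in a[4:]]
        h=cv2.convexHull((proj(s,P)*16).astype(np.float32).reshape(-1,1,2)).round().astype(np.int32)
        t=np.zeros(shape,np.uint8);cv2.fillConvexPoly(t,h,255,cv2.LINE_AA,4);im=np.maximum(im,t)
    return im/255.
def fitp(pairs,parts,st,z=0):
    def f(p):
        t=0
        for s,m in pairs:
            r=render(s,p,parts,m.shape,z);t+=1-np.minimum(r,m).sum()/np.maximum(r,m).sum()
        return t
    st=np.array(st);sx=np.array([st,st+[.01,0,0],st+[0,.01,0],st+[0,0,.1]])
    r=minimize(f,st,method="Nelder-Mead",options=dict(initial_simplex=sx,xatol=1e-5,fatol=1e-5))
    return r.x,1-r.fun/len(pairs)
E
python3 - <<'E'
from h import *
go(.508,-.334,.215,-164.5)
w=snap("wrist");sc=snap("scene")
for n,s in (("w",w),("s",sc)):
    m=silhouettes("box",s)[0]["region"].astype(np.uint8)
    p,i=fitp([(s,m)],BOXP,(.508,-.333,.266));print(m.sum(),p.round(4),np.degrees(p[2]).round(2),round(i,3))
    o=s["color"].copy();e=cv2.Canny((render(s,p,BOXP,m.shape)*255).astype(np.uint8),50,150);o[e>0]=(0,255,0);o[cv2.Canny(m*255,50,150)>0]=(255,0,0)
    if n=="s":o=cv2.resize(o[200:320,200:340],None,fx=4,fy=4)
    cv2.imwrite(f"pics/box{n}.png",o[:,:,::-1])
E
```

```text
clock: 7.63
tool_pos: [0.5576, -0.1066, 0.299]
orientation: [179.9, -0.2, -164.5]
force: [0.1, -0.5, -3.9]
opening: 0.0557
pose [ 0.5576 -0.1066  0.299 ] [ 179.93   -0.18 -164.51] F [ 0.1 -0.5 -3.9] open 0.0557 t 7.63
turn -0.0001 shift after turn [ 0.1086 -0.2059  0.084 ]
23081 [ 0.5096 -0.3335  0.2703] 15.49 0.984
3868 [ 0.5074 -0.3289  0.2823] 16.17 0.948
```

View pics/boxw.png

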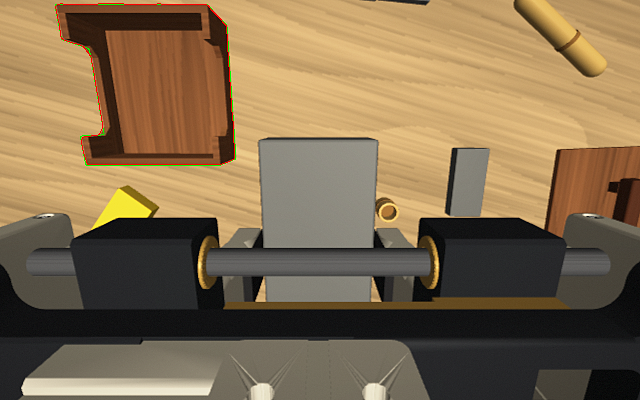

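View pics/boxs.png

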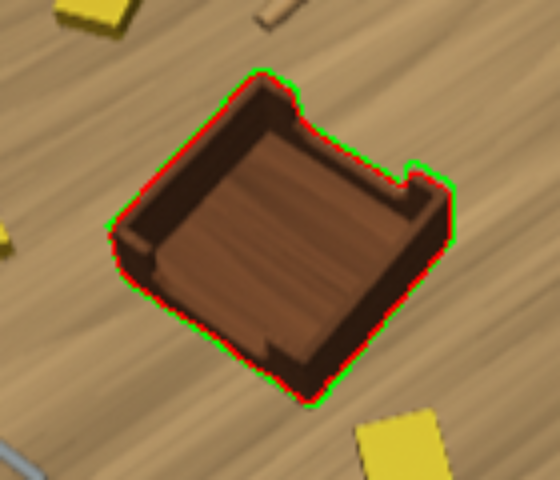

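```bash
python3 - <<'E'
from h import *
go(.509,-.332,.109,-164.5)
E
```

```text
pose [ 0.5579 -0.1067  0.3   ] [ 1.7997e+02 -1.0000e-01 -1.6448e+02] F [-0.2  0.  -3.8] open 0.0558 t 7.83
turn 0.0004 shift after turn [ 0.1073 -0.2041  0.191 ]
```

```bash
python3 -m handwheel '[[[0.01073,-0.02041,0.005,0,1],[0.01073,-0.02041,0.005,0,1],[0.01073,-0.02041,0.005,0,1],[0.01073,-0.02041,0.005,0,1],[0.01073,-0.02041,0.005,0,1],[0.01073,-0.02041,0.005,0,1],[0.01073,-0.02041,0.005,0,1],[0.01073,-0.02041,0.005,0,1],[0.01073,-0.02041,0.005,0,1],[0.01073,-0.02041,0.005,0,1],[0,0,0.03,0,1],[0,0,0.03,0,1],[0,0,0.03,0,1],[0,0,0.03,0,1],[0,0,0.021,0,1],[0,0,0,0,1],[0,0,0,0,1]]]'
python3 - <<'E'
from h import *
go(.509,-.332,.032,-164.5)
w=snap("wrist");sc=snap("scene")
cv2.imwrite("pics/w4.png",w["color"][:,:,::-1]);cv2.imwrite("pics/s4.png",cv2.resize(sc["color"][170:330,180:380,::-1],None,fx=4,fy=3.7))
E
```

```text
clock: 9.25
tool_pos: [0.509, -0.332, 0.1092]
orientation: [179.9, -0.2, -164.5]
force: [0.3, -1.4, -2.7]
opening: 0.0556
pose [ 0.509  -0.332   0.1092] [ 1.7993e+02 -1.6000e-01 -1.6446e+02] F [ 0.3 -1.4 -2.7] open 0.0556 t 9.25
turn 0.0006 shift after turn [ 0.     -0.      0.0772]
```

View pics/w4.png

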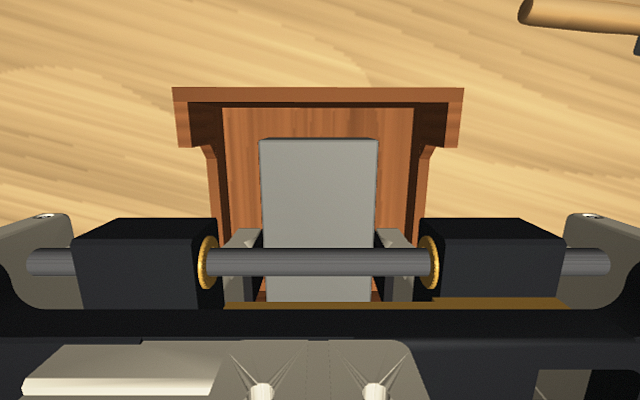

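View pics/s4.png

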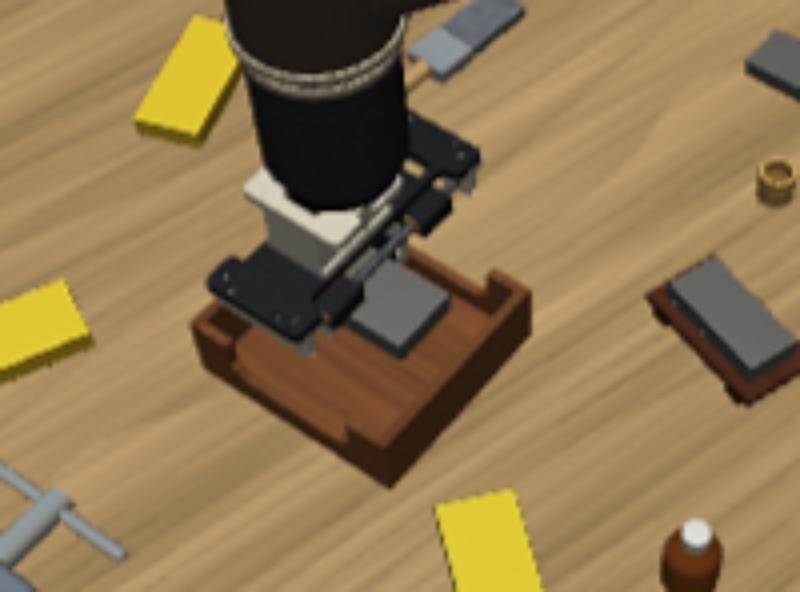

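```bash
python3 - <<'E'
from h import *
w=snap("wrist")
for uv,z in (((318,87),.072),((318,102),.072),((172,88),.072),((464,88),.072),((318,138),.109-.0213+.024)):
    q=ray(w,uv,z)-np.array([.509,-.332,0]);a=np.radians(15.5);print(uv,(q[0]*np.cos(a)+q[1]*np.sin(a)).round(4),(-q[0]*np.sin(a)+q[1]*np.cos(a)).round(4))
E
```

```text
(318, 87) -0.0861 -0.0012
(318, 102) -0.0779 -0.0012
(172, 88) -0.0855 -0.0854
(464, 88) -0.0856 0.0827
(318, 138) -0.0593 -0.0011
```

Box and stone agree within 2 mm in x and y. Lowering.

```bash
python3 -m handwheel '[[[-0.001,0,0.02,0,1],[0,0,0.02,0,1],[0,0,0.018,0,1],[0,0,0.012,0,1],[0,0,0.005,0,1],[0,0,0.002,0,1],[0,0,0,0,1],[0,0,0,0,1],[0,0,0,0,1]]]'
python3 -m handwheel '[[[0,0,0.001,0,1],[0,0,0.001,0,1],[0,0,0.0005,0,1],[0,0,0,0,1],[0,0,0,0,1]]]'
```

```text
clock: 10.15
tool_pos: [0.5117, -0.3322, 0.0344]
orientation: [-179.9, 0.1, -164.5]
force: [-0.1, -0.4, -4.3]
opening: 0.0555
clock: 10.57
tool_pos: [0.5108, -0.3319, 0.0305]
orientation: [180.0, -0.0, -164.5]
force: [-0.9, -0.4, -3.7]
opening: 0.0561
```

```bash
python3 -m handwheel '[[[0,0,0.0005,0,1],[0,0,0.0005,0,1],[0,0,0.0005,0,1],[0,0,0,0,1],[0,0,0,0,1],[0,0,0,0,1]]]'
```

```text
clock: 11.07
tool_pos: [0.5108, -0.3319, 0.0294]
orientation: [-180.0, 0.0, -164.5]
force: [-1.7, 1.6, 3.0]
opening: 0.056
```

Contact: Fz went from −4 to +3 at z 0.0294, as expected. Releasing partway.

```bash
python3 -m handwheel '[[[0,0,0,0,0.2],[0,0,0,0,0.2],[0,0,0,0,0.2],[0,0,0,0,0.2],[0,0,0,0,0.2],[0,0,-0.005,0,0.2],[0,0,-0.01,0,0.2],[0,0,-0.02,0,0.2],[0,0,-0.03,0,0.2],[0,0,-0.03,0,0],[0,0,-0.03,0,0],[0,0,-0.03,0,0],[0,0,-0.03,0,0],[0,0,0,0,0],[0,0,0,0,0]]]'
python3 - <<'E'
from h import *
go(.56,.1075,.22,-164.5)
w=snap("wrist");cv2.imwrite("pics/w5.png",w["color"][:,:,::-1])
E
```

```text
clock: 12.32
tool_pos: [0.5118, -0.3323, 0.2175]
orientation: [-179.8, 0.3, -164.5]
force: [-2.1, 0.9, -1.6]
opening: 0.0876
pose [ 0.5118 -0.3323  0.2175] [-179.83    0.27 -164.48] F [-2.1  0.9 -1.6] open 0.0876 t 12.32
turn 0.0004 shift after turn [-0.164   0.4109 -0.0025]
```

View pics/w5.png

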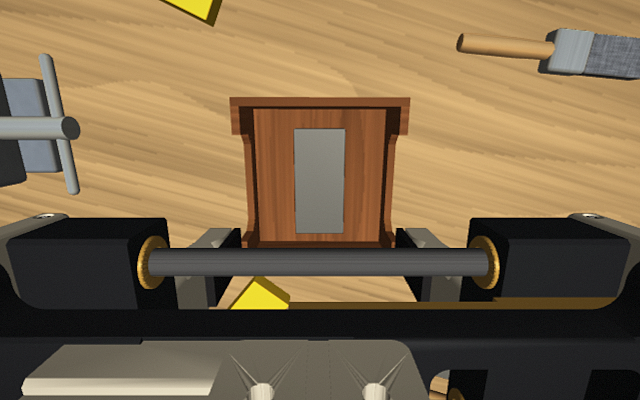

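The large stone (cols 294–345) sits centred and square in the box. On to the medium stone.

```bash
python3 -m handwheel '[[[-0.0126,0.0316,0,0,0],[-0.0126,0.0316,0,0,0],[-0.0126,0.0316,0,0,0],[-0.0126,0.0316,0,0,0],[-0.0126,0.0316,0,0,0],[-0.0126,0.0316,0,0,0],[-0.0126,0.0316,0,0,0],[-0.0126,0.0316,0,0,0],[-0.0126,0.0316,0,0,0],[-0.0126,0.0316,0,0,0],[-0.0126,0.0316,0,0,0],[-0.0126,0.0316,0,0,0],[-0.0126,0.0316,0,0,0],[0,0,0,0,0],[0,0,0,0,0],[0,0,0,0,0]]]'
python3 - <<'E'
from h import *
w=snap("wrist");cv2.imwrite("pics/w6.png",w["color"][:,:,::-1])
k="medium_stone"
for d in silhouettes(k,w)[:2]:
    m=d["region"].astype(np.uint8); p,i=fit([(w,m)],*DIM[k]);print(np.round(d["xy"]),m.sum(),p[:2].round(4),np.degrees(p[2]).round(2),round(i,3))
    go(p[0],p[1],.12,np.degrees(p[2])-180)
E
```

```text
clock: 13.7
tool_pos: [0.558, 0.1076, 0.213]
orientation: [-180.0, -0.1, -164.4]
force: [-0.3, -0.1, -0.7]
opening: 0.0874
[331. 144.] 3702 [0.5149 0.1078] 15.21 0.941
pose [0.5583 0.1069 0.2136] [-1.7999e+02 -7.0000e-02 -1.6453e+02] F [ 0.6 -0.8  0. ] open 0.0874 t 13.8
turn 0.0045 shift after turn [0.0416 0.0123 0.0936]
```

View pics/w6.png

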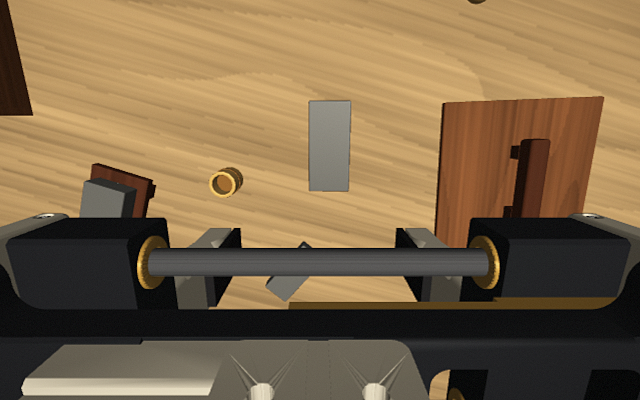

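```bash
python3 -m handwheel '[[[0.0104,0.0031,0.0234,0.004,0],[0.0104,0.0031,0.0234,0,0],[0.0104,0.0031,0.0234,0,0],[0.0104,0.0031,0.0234,0,0],[0,0,0.01,0,0],[0,0,0.025,0,0],[0,0,0.025,0,0],[0,0,0.02,0,0],[0,0,0.012,0,0],[0,0,0.0075,0,0],[0,0,0,0,0],[0,0,0,0,0],[0,0,0,0,1],[0,0,0,0,1],[0,0,0,0,1],[0,0,0,0,1],[0,0,0,0,1],[0,0,0,0,1],[0,0,0,0,1]]]'
python3 -m handwheel '[[[0,0,-0.01,0,1],[0,0,-0.02,0,1],[0,0,-0.03,0,1],[0,0,-0.03,0,1],[0,0,-0.03,0,1],[0,0,-0.03,0,1],[0,0,-0.03,0,1],[0,0,-0.02,0,1],[0,0,0,0,1],[0,0,0,0,1]]]'
python3 - <<'E'
from h import *
go(.5108,-.332,.15,-164.5)
w=snap("wrist");cv2.imwrite("pics/w7.png",w["color"][:,:,::-1])
E
```

```text
clock: 15.38
tool_pos: [0.5154, 0.1088, 0.0211]
orientation: [180.0, 0.0, -164.7]
force: [-0.2, -0.3, 0.6]
opening: 0.0467
clock: 16.22
tool_pos: [0.5154, 0.1089, 0.2224]
orientation: [179.9, 0.1, -164.7]
force: [-1.3, 0.1, -3.8]
opening: 0.0456
pose [0.5154 0.1089 0.2224] [ 1.7993e+02  1.4000e-01 -1.6472e+02] F [-1.3  0.1 -3.8] open 0.0456 t 16.22
turn -0.0039 shift after turn [ 0.1223 -0.4237  0.0724]
```

View pics/w7.png

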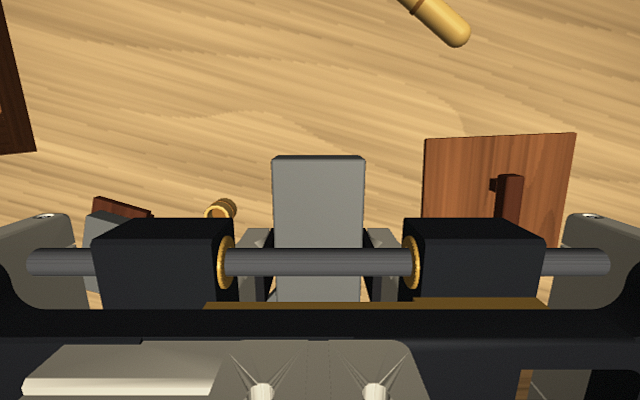

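```bash
python3 -m handwheel '[[[0.0094,-0.0326,0,-0.004,1],[0.0094,-0.0326,0,0,1],[0.0094,-0.0326,0,0,1],[0.0094,-0.0326,0,0,1],[0.0094,-0.0326,0,0,1],[0.0094,-0.0326,0,0,1],[0.0094,-0.0326,0,0,1],[0.0094,-0.0326,0,0,1],[0.0094,-0.0326,0,0,1],[0.0094,-0.0326,0,0,1],[0.0094,-0.0326,0,0,1],[0.0094,-0.0326,0,0,1],[0.0094,-0.0326,0,0,1],[0,0,0.024,0,1],[0,0,0.024,0,1],[0,0,0.024,0,1],[0,0,0,0,1],[0,0,0,0,1],[0,0,0,0,1]]]'
python3 - <<'E'
from h import *
go(.5108,-.332,.06,-164.5)
w=snap("wrist");cv2.imwrite("pics/w8.png",w["color"][:,:,::-1])
a=np.radians(15.5);o=telemetry.get_obs()["tool_pos"]
for uv,z in (((318,157),o[2]-.0211+.020),):
    q=ray(w,uv,z)-o;print(uv,(q[0]*np.cos(a)+q[1]*np.sin(a)).round(4),(-q[0]*np.sin(a)+q[1]*np.cos(a)).round(4))
E
```

```text
clock: 17.85
tool_pos: [0.5111, -0.3325, 0.1494]
orientation: [-180.0, -0.0, -164.4]
force: [0.3, -0.4, -1.1]
opening: 0.0458
pose [ 0.5111 -0.3325  0.1494] [-1.7998e+02 -3.0000e-02 -1.6445e+02] F [ 0.3 -0.4 -1.1] open 0.0458 t 17.85
turn 0.0009 shift after turn [0.0002 0.0005 0.0894]
(318, 157) -0.0525 0.0001
```

View pics/w8.png

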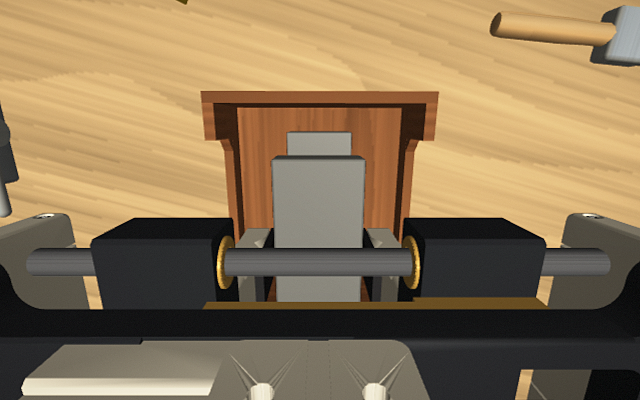

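```bash
python3 -m handwheel '[[[-0.0015,0.0005,0.025,0,1],[0,0,0.025,0,1],[0,0,0.02,0,1],[0,0,0.015,0,1],[0,0,0.006,0,1],[0,0,0.002,0,1],[0,0,0,0,1],[0,0,0,0,1],[0,0,0.001,0,1],[0,0,0.0005,0,1],[0,0,0,0,1],[0,0,0,0,1]]]'
```

```text
clock: 18.9
tool_pos: [0.5123, -0.3315, 0.0549]
orientation: [-180.0, 0.0, -164.5]
force: [0.1, -0.9, -2.2]
opening: 0.0457
```

```bash
python3 -m handwheel '[[[0,0,0.0005,0,1],[0,0,0.0005,0,1],[0,0,0.0005,0,1],[0,0,0.0005,0,1],[0,0,0,0,1],[0,0,0,0,1],[0,0,0,0,1]]]'
```

```text
clock: 19.48
tool_pos: [0.5122, -0.3315, 0.0531]
orientation: [-180.0, 0.0, -164.5]
force: [-2.4, 1.8, 5.1]
opening: 0.0457
```

```bash
python3 -m handwheel '[[[0,0,0,0,0.3],[0,0,0,0,0.3],[0,0,0,0,0.3],[0,0,0,0,0.3],[0,0,0,0,0.3],[0,0,-0.005,0,0.3],[0,0,-0.01,0,0.3],[0,0,-0.02,0,0.3],[0,0,-0.03,0,0.3],[0,0,-0.03,0,0],[0,0,-0.03,0,0],[0,0,-0.03,0,0],[0,0,0,0,0],[0,0,0,0,0]]]'
python3 - <<'E'
from h import *
go(.7,.11,.22,-150)
w=snap("wrist");cv2.imwrite("pics/w9.png",w["color"][:,:,::-1])
s=snap("scene");sd=snap("side");k="small_stone"
for n,x in(("s",s),("d",sd)):
  for d in silhouettes(k,x)[:2]:
    m=d["region"].astype(np.uint8);p,i=fit([(x,m)],*DIM[k]);print(n,d["xy"],m.sum(),p.round(4),np.degrees(p[2]),i)
E
```

```text
clock: 20.65
tool_pos: [0.5132, -0.3318, 0.2108]
orientation: [-179.8, 0.3, -164.5]
force: [0.2, -0.5, -1.0]
opening: 0.086
pose [ 0.5132 -0.3318  0.2108] [-179.83    0.26 -164.48] F [ 0.2 -0.5 -1. ] open 0.086 t 20.65
turn -0.2527 shift after turn [-0.3827  0.2893 -0.0092]
s [418.5, 226.2] 261 [ 0.6755  0.1118 -0.5409] -30.989766194594537 0.79199923643175
s [424.1, 155.3] 2051 [0.5308 0.2916 0.8687] 49.7751867317961 0.14567128572056665
d [237.6, 195.1] 149 [ 0.6817  0.1081 -0.4517] -25.88294023286442 0.6395021809057073
```

View pics/w9.png

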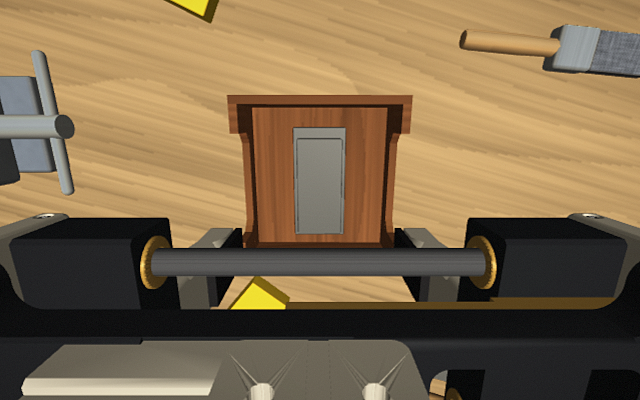

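```bash
python3 - <<'E'
from h import *
w=snap("wrist")
a=np.radians(15.5);o=np.array([.511,-.332,0])
for uv,z in (((319,127.5),.032),((319,138),.052),((319,235),.052),((293,180),.032),((345,180),.032),((295.5,180),.052),((342.5,180),.052)):
    q=ray(w,uv,z)-o;print(uv,(q[0]*np.cos(a)+q[1]*np.sin(a)).round(4),(-q[0]*np.sin(a)+q[1]*np.cos(a)).round(4))
E
```

```text
(319, 127.5) -0.0629 0.0018
(319, 138) -0.0531 0.0017
(319, 235) 0.048 0.0018
(293, 180) -0.0076 -0.0263
(345, 180) -0.0076 0.03
(295.5, 180) -0.0114 -0.0221
(342.5, 180) -0.0114 0.0256
```

Medium is on the large stone with under 1 mm relative offset. On to the small stone.

```bash
python3 - <<'E'
from h import *
go(.715,.09,.21,152)
s=snap("scene")
for uv in((473,224),(455,245),(437,246),(462,268),(448,262)):print(uv,ray(s,uv,.005).round(3))
E
```

```text
pose [ 0.5117 -0.3313  0.2064] [ 1.7994e+02 -9.0000e-02 -1.6449e+02] F [-0.  -0.8  0.3] open 0.0874 t 20.95
turn 0.7595 shift after turn [ 0.0182  0.4674 -0.0036]
(473, 224) [0.786 0.246 0.005]
(455, 245) [0.803 0.143 0.005]
(437, 246) [0.771 0.098 0.005]
(462, 268) [0.869 0.1   0.005]
(448, 262) [0.83  0.083 0.005]
```

```bash
python3 -m handwheel '[[[0,0,0,0.1085,0],[0,0,0,0.1085,0],[0,0,0,0.1085,0],[0,0,0,0.1085,0],[0,0,0,0.1085,0],[0,0,0,0.1085,0],[0,0,0,0.1085,0]]]'
python3 -m handwheel '[[[0.0012,0.0312,0,0,0],[0.0012,0.0312,0,0,0],[0.0012,0.0312,0,0,0],[0.0012,0.0312,0,0,0],[0.0012,0.0312,0,0,0],[0.0012,0.0312,0,0,0],[0.0012,0.0312,0,0,0],[0.0012,0.0312,0,0,0],[0.0012,0.0312,0,0,0],[0.0012,0.0312,0,0,0],[0.0012,0.0312,0,0,0],[0.0012,0.0312,0,0,0],[0.0012,0.0312,0,0,0],[0.0012,0.0312,0,0,0],[0.0012,0.0312,0,0,0],[0,0,0,0,0],[0,0,0,0,0],[0,0,0,0,0]]]'
python3 - <<'E'
from h import *
w=snap("wrist");cv2.imwrite("pics/w10.png",w["color"][:,:,::-1])
k="small_stone"
for d in silhouettes(k,w)[:2]:
    m=d["region"].astype(np.uint8); p,i=fit([(w,m)],*DIM[k]);print(np.round(d["xy"]),round(d["conf"],2),m.sum(),p[:2].round(4),np.degrees(p[2]).round(2),round(i,3))
    go(p[0],p[1],.12,np.degrees(p[2])+180)
E
```

```text
clock: 21.58
tool_pos: [0.5119, -0.3314, 0.2068]
orientation: [-180.0, -0.1, 151.7]
force: [0.3, 1.0, 0.4]
opening: 0.0881
clock: 23.08
tool_pos: [0.7156, 0.0903, 0.2064]
orientation: [-179.9, -0.1, 152.0]
force: [-1.1, 0.5, -0.6]
opening: 0.0874
[315. 145.] 0.85 2122 [0.6773 0.1086] -25.49 0.929
pose [0.7156 0.0894 0.2072] [-1.7997e+02 -2.0000e-02  1.5196e+02] F [ 0.4 -0.4  0.5] open 0.0876 t 23.18
turn -0.0445 shift after turn [0.0429 0.0009 0.0872]
```

View pics/w10.png

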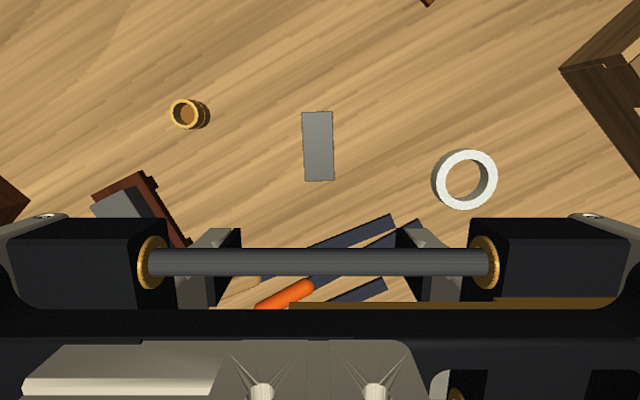

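```bash
python3 -m handwheel '[[[0,0,0,-0.0445,0],[0.0107,0.0002,0.022,0,0],[0.0107,0.0002,0.022,0,0],[0.0107,0.0002,0.022,0,0],[0.0107,0.0002,0.022,0,0],[0,0,0.025,0,0],[0,0,0.025,0,0],[0,0,0.025,0,0],[0,0,0.015,0,0],[0,0,0.007,0,0],[0,0,0.0027,0,0],[0,0,0,0,0],[0,0,0,0,0],[0,0,0,0,1],[0,0,0,0,1],[0,0,0,0,1],[0,0,0,0,1],[0,0,0,0,1],[0,0,0,0,1],[0,0,0,0,1]]]'
python3 -m handwheel '[[[0,0,0,0,1],[0,0,-0.01,0,1],[0,0,-0.02,0,1],[0,0,-0.03,0,1],[0,0,-0.03,0,1],[0,0,-0.03,0,1],[0,0,-0.03,0,1],[0,0,-0.03,0,1],[0,0,-0.02,0,1],[0,0,0,0,1],[0,0,0,0,1]]]'
python3 - <<'E'
from h import *
go(.511,-.332,.17,-164.5)
w=snap("wrist");cv2.imwrite("pics/w11.png",w["color"][:,:,::-1])
E
```

```text
clock: 24.85
tool_pos: [0.6777, 0.1094, 0.0198]
orientation: [180.0, 0.0, 154.6]
force: [0.8, -0.5, -0.2]
opening: 0.0465
clock: 25.77
tool_pos: [0.6781, 0.1096, 0.2221]
orientation: [179.8, 0.1, 154.5]
force: [0.6, 0.9, -1.5]
opening: 0.0336
pose [0.6781 0.1096 0.2221] [1.7984e+02 1.2000e-01 1.5455e+02] F [ 0.6  0.9 -1.5] open 0.0336 t 25.77
turn -0.7148 shift after turn [ 0.279  -0.3809  0.0521]
```

View pics/w11.png

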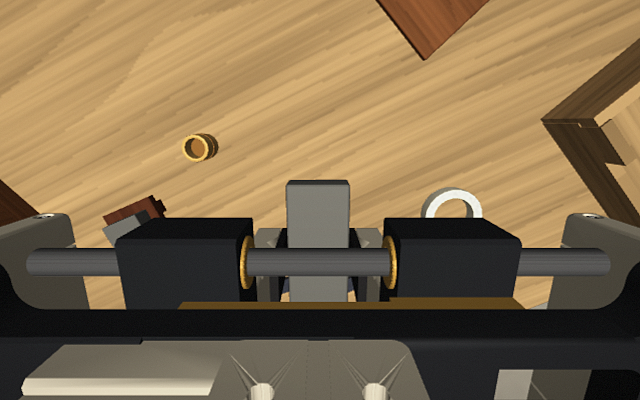

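The fingers were still closing when the lift began, so the stone may sit lower in the jaws than planned. Checking how it's held.

```bash
python3 - <<'E'
from h import *
w=snap("wrist");cv2.imwrite("pics/w12.png",cv2.resize(w["color"][160:310,230:410,::-1],None,fx=4.4,fy=4,interpolation=cv2.INTER_CUBIC))
s=snap("side");s2=snap("scene")
u=proj(s,[telemetry.get_obs()["tool_pos"]])[0].astype(int);u2=proj(s2,[telemetry.get_obs()["tool_pos"]])[0].astype(int);print(u,u2)
a=cv2.resize(s["color"][max(0,u[1]-40):u[1]+40,max(u[0]-50,0):u[0]+50,::-1],(400,320),interpolation=cv2.INTER_CUBIC)
b=cv2.resize(s2["color"][max(0,u2[1]-40):u2[1]+40,u2[0]-50:u2[0]+50,::-1],(400,320),interpolation=cv2.INTER_CUBIC)
cv2.imwrite("pics/sd12.png",np.hstack([a,b]))
E
```

```text
[226 145] [430 181]
```

View pics/w12.png

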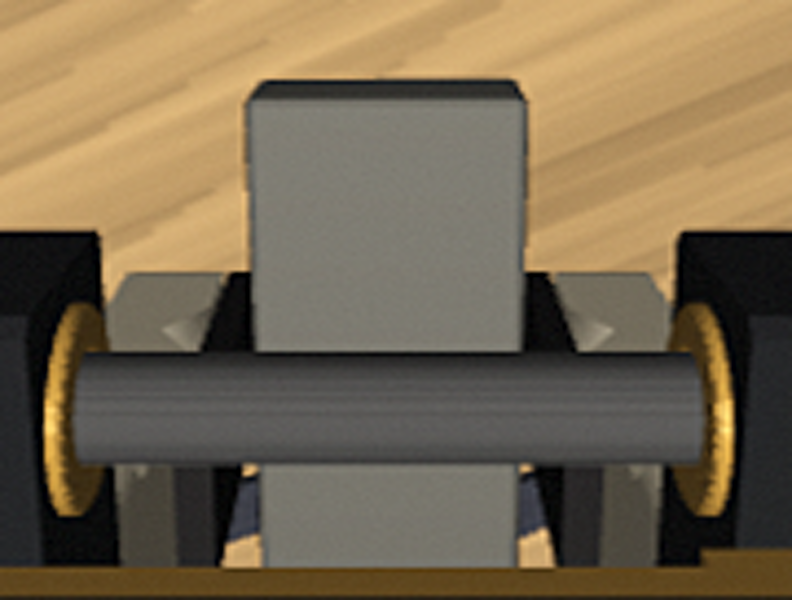

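View pics/sd12.png

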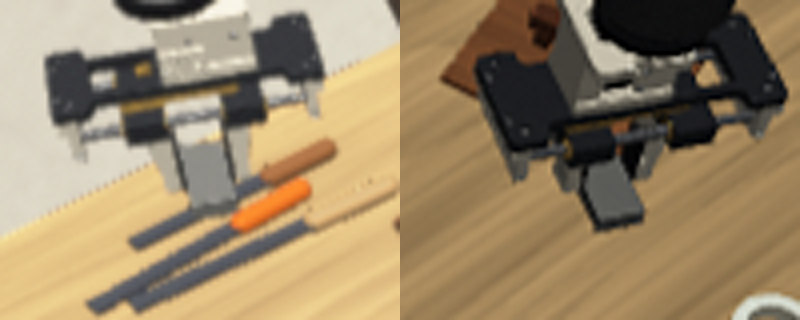

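The stone is held level. Allowing for the chamfer, its top is about 6.5 mm ahead of the TCP rather than 3.8, so it sits some 2–3 mm lower in the jaws. I'll expect contact near z 0.074 and rely on force. Carrying it over.

```bash
python3 -m handwheel '[[[0,0,0,-0.1021,1],[0,0,0,-0.1021,1],[0,0,0,-0.1021,1],[0,0,0,-0.1021,1],[0,0,0,-0.1021,1],[0,0,0,-0.1021,1],[0,0,0,-0.1022,1]]]'
python3 -m handwheel '[[[0.0186,-0.0254,0,0,1],[0.0186,-0.0254,0,0,1],[0.0186,-0.0254,0,0,1],[0.0186,-0.0254,0,0,1],[0.0186,-0.0254,0,0,1],[0.0186,-0.0254,0,0,1],[0.0186,-0.0254,0,0,1],[0.0186,-0.0254,0,0,1],[0.0186,-0.0254,0,0,1],[0.0186,-0.0254,0,0,1],[0.0186,-0.0254,0,0,1],[0.0186,-0.0254,0,0,1],[0.0186,-0.0254,0,0,1],[0.0186,-0.0254,0,0,1],[0.0186,-0.0254,0,0,1],[0,0,0.026,0,1],[0,0,0.026,0,1],[0,0,0,0,1],[0,0,0,0,1],[0,0,0,0,1]]]'
python3 - <<'E'
from h import *
go(.511,-.332,.08,-164.5)
w=snap("wrist");cv2.imwrite("pics/w13.png",w["color"][:,:,::-1])
a=np.radians(15.5);o=telemetry.get_obs()["tool_pos"]
q=ray(w,(318,185),o[2]-.0065)-o;print((q[0]*np.cos(a)+q[1]*np.sin(a)).round(4),(-q[0]*np.sin(a)+q[1]*np.cos(a)).round(4))
E
```

```text
clock: 26.55
tool_pos: [0.6772, 0.1092, 0.2183]
orientation: [-180.0, -0.1, -164.2]
force: [0.0, -0.2, -1.2]
opening: 0.0336
clock: 28.22
tool_pos: [0.5112, -0.3325, 0.1685]
orientation: [-180.0, -0.0, -164.4]
force: [0.7, -0.1, -0.6]
opening: 0.0336
pose [ 0.5112 -0.3325  0.1685] [-1.7997e+02 -2.0000e-02 -1.6445e+02] F [ 0.7 -0.1 -0.6] open 0.0336 t 28.22
turn 0.001 shift after turn [0.0001 0.0005 0.0885]
-0.0377 0.0001
```

View pics/w13.png

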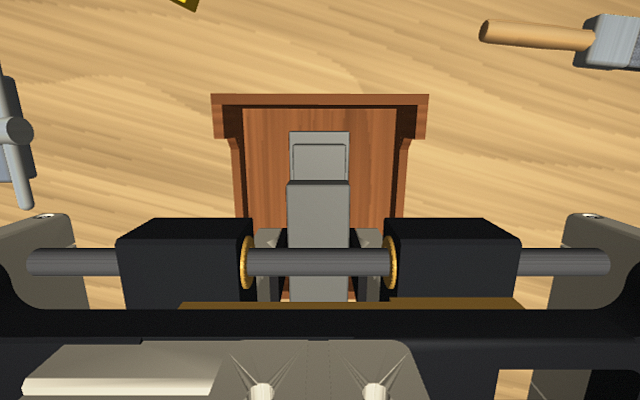

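```bash
python3 -m handwheel '[[[0.001,0.0005,0.025,0,1],[0,0,0.025,0,1],[0,0,0.02,0,1],[0,0,0.012,0,1],[0,0,0.005,0,1],[0,0,0.0015,0,1],[0,0,0,0,1],[0,0,0,0,1],[0,0,0,0,1]]]'
python3 -m handwheel '[[[0,0,0.001,0,1],[0,0,0.001,0,1],[0,0,0.001,0,1],[0,0,0,0,1],[0,0,0,0,1]]]'
```

```text
clock: 29.02
tool_pos: [0.5104, -0.3324, 0.0807]
orientation: [-179.9, 0.1, -164.5]
force: [0.4, 0.6, -0.5]
opening: 0.0333
clock: 29.43
tool_pos: [0.5101, -0.3323, 0.078]
orientation: [-179.9, 0.1, -164.5]
force: [-1.8, 3.6, 11.7]
opening: 0.0335
```

Contact, 11.7 N at z 0.078: held even lower than estimated. I'll ease off slightly and release.

```bash
python3 -m handwheel '[[[0,0,-0.0005,0,1],[0,0,0,0,1],[0,0,0,0,1]]]'
```

```text
clock: 29.68
tool_pos: [0.5101, -0.3323, 0.0781]
orientation: [-179.9, 0.1, -164.5]
force: [-1.8, 2.3, 8.0]
opening: 0.0334
```

```bash
python3 -m handwheel '[[[0,0,-0.0005,0,1],[0,0,0,0,1],[0,0,0,0,0.4],[0,0,0,0,0.4],[0,0,0,0,0.4],[0,0,0,0,0.4],[0,0,0,0,0.4],[0,0,-0.005,0,0.4],[0,0,-0.01,0,0.4],[0,0,-0.02,0,0.4],[0,0,-0.03,0,0.4],[0,0,-0.03,0,0],[0,0,-0.03,0,0],[0,0,0,0,0],[0,0,0,0,0],[0,0,0,0,0]]]'
python3 - <<'E'
from h import *
w=snap("wrist");cv2.imwrite("pics/w14.png",w["color"][:,:,::-1])
s=snap("scene");cv2.imwrite("pics/s14.png",cv2.resize(s["color"][170:330,180:380,::-1],None,fx=4,fy=3.7,interpolation=cv2.INTER_CUBIC))
go(.54,.325,.22,-162.2)
for k,x in(("lid",s),("lid",w)):
  for d in silhouettes(k,x)[:1]:
    m=d["region"].astype(np.uint8);p,i=fit([(x,m)],*DIM[k]);print(d["xy"],m.sum(),p.round(4),np.degrees(p[2]),i)
E
```

```text
clock: 31.02
tool_pos: [0.5094, -0.332, 0.2028]
orientation: [-180.0, 0.1, -164.5]
force: [-0.7, -0.2, -0.7]
opening: 0.0806
pose [ 0.5089 -0.3319  0.2015] [ 1.7994e+02 -7.0000e-02 -1.6451e+02] F [ 0.5 -0.5 -0.5] open 0.0855 t 31.12
turn -0.0403 shift after turn [-0.2304  0.616  -0.0185]
[423.3, 155.8] 2014 [0.4929 0.327  0.3089] 17.700919810991255 0.9176003188327577
```

View pics/w14.png

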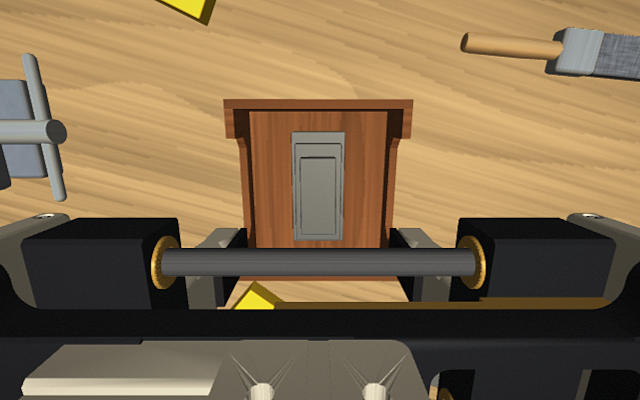

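View pics/s14.png

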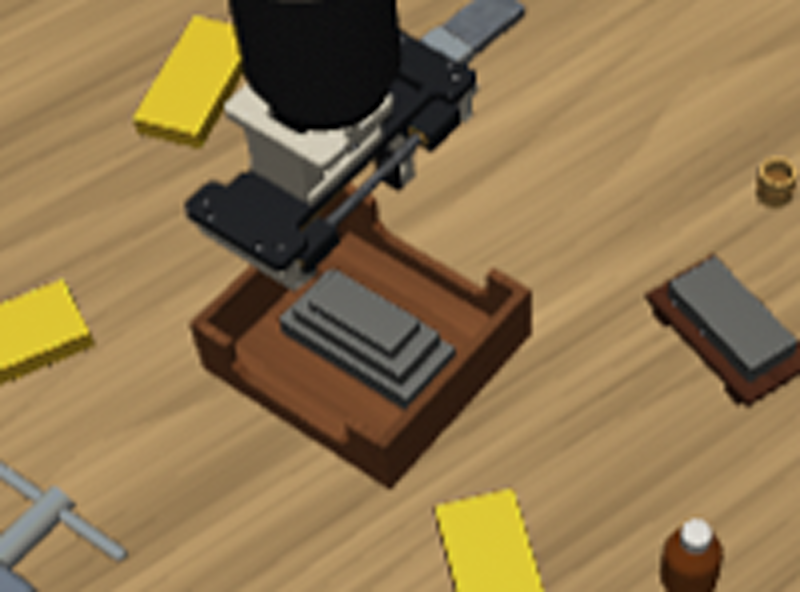

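```bash
python3 - <<'E'
from h import *
w=snap("wrist");a=np.radians(15.5);o=np.array([.511,-.332,0])
for uv,z in (((319,100),.072),((319,131.5),.032),((319,143),.052),((319,156.5),.068),((319,235.5),.068),((319,235.5),.052),((299.5,180),.068),((337,180),.068),((224,100),.072),((413,100),.072)):
    q=ray(w,uv,z)-o;print(uv,(q[0]*np.cos(a)+q[1]*np.sin(a)).round(4),(-q[0]*np.sin(a)+q[1]*np.cos(a)).round(4))
cv2.imwrite("pics/w15.png",cv2.resize(w["color"][90:250,220:420,::-1],None,fx=4,fy=3.7,interpolation=cv2.INTER_CUBIC))
E
```

```text
(319, 100) -0.0893 0.0015
(319, 131.5) -0.0616 0.0017
(319, 143) -0.0513 0.0016
(319, 156.5) -0.04 0.0016
(319, 235.5) 0.0377 0.0017
(319, 235.5) 0.0439 0.0017
(299.5, 180) -0.018 -0.0167
(337, 180) -0.018 0.0186
(224, 100) -0.0893 -0.081
(413, 100) -0.0893 0.0832
```

View pics/w15.png

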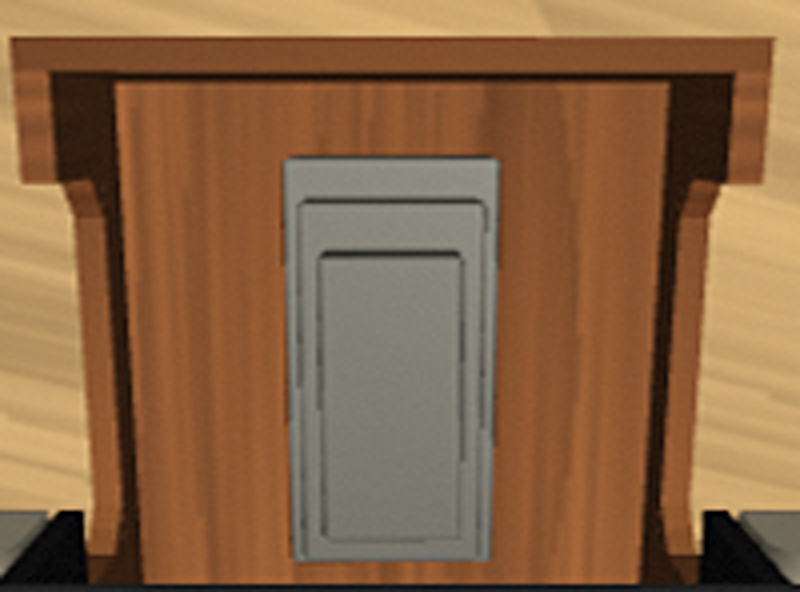

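The stack is centred and square, with every offset at most about 2 mm. Now the lid.

```bash
python3 -m handwheel '[[[-0.0128,0.0342,-0.001,0,0],[-0.0128,0.0342,-0.001,0,0],[-0.0128,0.0342,-0.001,0,0],[-0.0128,0.0342,-0.001,0,0],[-0.0128,0.0342,-0.001,0,0],[-0.0128,0.0342,-0.001,0,0],[-0.0128,0.0342,-0.001,0,0],[-0.0128,0.0342,-0.001,0,0],[-0.0128,0.0342,-0.001,0,0],[-0.0128,0.0342,-0.001,0,0],[-0.0128,0.0342,-0.001,0,0],[-0.0128,0.0342,-0.001,0,0],[-0.0128,0.0342,-0.001,0,0],[-0.0128,0.0342,-0.001,0,0],[-0.0128,0.0342,-0.001,0,0],[-0.0128,0.0342,-0.001,0,0],[-0.0128,0.0342,-0.001,0,0],[-0.0128,0.0342,-0.001,0,0],[0,0,0,-0.04,0],[0,0,0,0,0]]]'
python3 -m handwheel '[[[0,0,0,0,0],[0,0,0,0,0]]]'
python3 - <<'E'
from h import *
w=snap("wrist");cv2.imwrite("pics/w16.png",w["color"][:,:,::-1])
H=[(-.091,.091,-.086,.086,.008,.018),(-.05,.05,-.01,.01,.032,.052)]
for d in silhouettes("lid",w)[:1]:
    m=d["region"].astype(np.uint8);p,i=fitp([(w,m)],H,(.4957,.3245,.311));print(d["xy"],m.sum(),p.round(4),np.degrees(p[2]),i)
    go(p[0],p[1],.15,np.degrees(p[2])-180)
E
```

```text
clock: 32.93
tool_pos: [0.5666, 0.3244, 0.2187]
orientation: [-179.9, -0.1, -162.0]
force: [-0.0, -0.9, 0.2]
opening: 0.0877
clock: 33.1
tool_pos: [0.5668, 0.3217, 0.2199]
orientation: [-180.0, -0.1, -162.3]
force: [-0.0, -0.9, -0.1]
opening: 0.0877
[341.6, 115.1] 25514 [0.4962 0.3245 0.3055] 17.502726441188067 0.9715053063389366
pose [0.5671 0.3215 0.2204] [-180.     -0.   -162.31] F [-0.1 -0.8 -0.3] open 0.0876 t 33.2
turn 0.0033 shift after turn [0.0667 0.0242 0.0704]
```

View pics/w16.png

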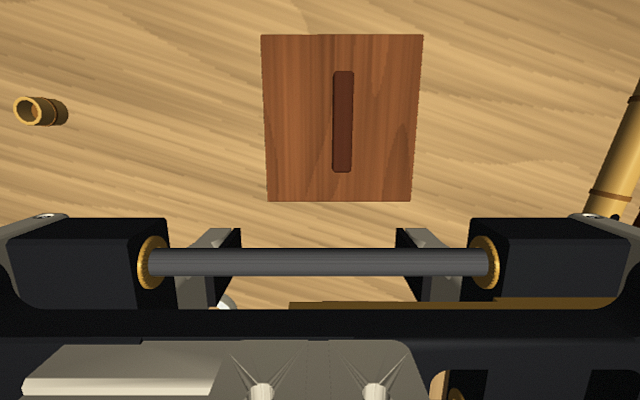

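```bash
python3 -m handwheel '[[[0.0111,0.004,0.0117,0.003,0.45],[0.0111,0.004,0.0117,0,0.45],[0.0111,0.004,0.0117,0,0.45],[0.0111,0.004,0.0117,0,0.45],[0.0111,0.004,0.0117,0,0.45],[0.0112,0.0042,0.0119,0,0.45],[0,0,0,0,0.45],[0,0,0,0,0.45]]]'
python3 - <<'E'
from h import *
go(.4962,.3245,.041,-162.5)
w=snap("wrist");cv2.imwrite("pics/w17.png",w["color"][:,:,::-1])
E
```

```text
clock: 33.87
tool_pos: [0.496, 0.3247, 0.1502]
orientation: [-180.0, -0.0, -162.4]
force: [0.3, -0.1, 1.0]
opening: 0.0488
pose [0.496  0.3247 0.1502] [-1.7998e+02 -1.0000e-02 -1.6239e+02] F [ 0.3 -0.1  1. ] open 0.0488 t 33.87
turn 0.0019 shift after turn [-1.000e-04 -3.000e-04  1.092e-01]
```

View pics/w17.png

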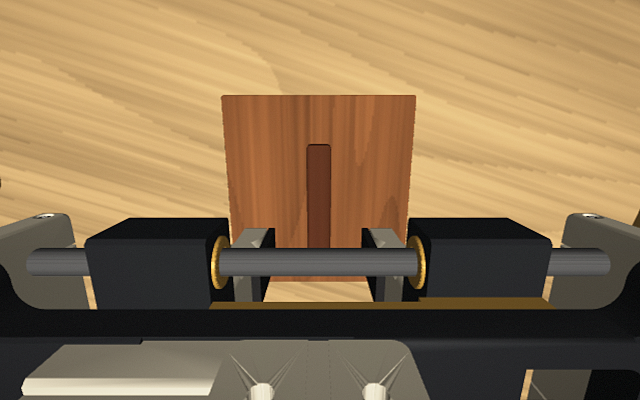

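The handle (col 319) is centred between the jaws. Grasping.

```bash
python3 -m handwheel '[[[0,0,0.025,0,0.45],[0,0,0.025,0,0.45],[0,0,0.025,0,0.45],[0,0,0.02,0,0.45],[0,0,0.01,0,0.45],[0,0,0.0042,0,0.45],[0,0,0,0,0.45],[0,0,0,0,1],[0,0,0,0,1],[0,0,0,0,1],[0,0,0,0,1],[0,0,0,0,1],[0,0,0,0,1],[0,0,0,0,1],[0,0,0,0,1],[0,0,0,0,1],[0,0,0,0,1]]]'
```

```text
clock: 35.33
tool_pos: [0.4964, 0.3257, 0.0414]
orientation: [180.0, 0.0, -162.4]
force: [-1.8, -0.0, 5.9]
opening: 0.0198
```

```bash
python3 -m handwheel '[[[0,0,0,0,1],[0,0,-0.01,0,1],[0,0,-0.02,0,1],[0,0,-0.03,0,1],[0,0,-0.03,0,1],[0,0,-0.03,0,1],[0,0,-0.03,0,1],[0,0,-0.03,0,1],[0,0,-0.02,0,1],[0,0,0,0,1],[0,0,0,0,1]]]'
python3 - <<'E'
from h import *
go(.5105,-.332,.19,-164.5)
w=snap("wrist");cv2.imwrite("pics/w18.png",w["color"][:,:,::-1])
E
```

```text
clock: 36.25
tool_pos: [0.4961, 0.3257, 0.2421]
orientation: [179.9, 0.1, -162.4]
force: [-0.6, -0.7, -2.8]
opening: 0.0198
pose [0.4961 0.3257 0.2421] [ 1.7990e+02  1.0000e-01 -1.6239e+02] F [-0.6 -0.7 -2.8] open 0.0198 t 36.25
turn 0.0369 shift after turn [ 0.1619 -0.6376  0.0521]
```

View pics/w18.png

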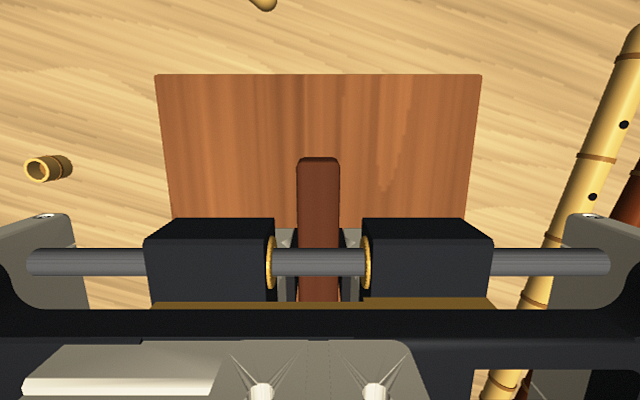

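```bash
python3 -m handwheel '[[[0,0,0,0.0369,1],[0.00852,-0.03356,0,0,1],[0.00852,-0.03356,0,0,1],[0.00852,-0.03356,0,0,1],[0.00852,-0.03356,0,0,1],[0.00852,-0.03356,0,0,1],[0.00852,-0.03356,0,0,1],[0.00852,-0.03356,0,0,1],[0.00852,-0.03356,0,0,1],[0.00852,-0.03356,0,0,1],[0.00852,-0.03356,0,0,1],[0.00852,-0.03356,0,0,1],[0.00852,-0.03356,0,0,1],[0.00852,-0.03356,0,0,1],[0.00852,-0.03356,0,0,1],[0.00852,-0.03356,0,0,1],[0.00852,-0.03356,0,0,1],[0.00852,-0.03356,0,0,1],[0.00852,-0.03356,0,0,1],[0.00852,-0.03356,0,0,1]]]'
python3 -m handwheel '[[[0,0,0.025,0,1],[0,0,0.025,0,1],[0,0,0.025,0,1],[0,0,0.02,0,1],[0,0,0.015,0,1],[0,0,0,0,1],[0,0,0,0,1],[0,0,0,0,1]]]'
python3 - <<'E'
from h import *
go(.5105,-.332,.105,-164.5)
w=snap("wrist");cv2.imwrite("pics/w19.png",w["color"][:,:,::-1])
s=snap("scene");cv2.imwrite("pics/s19.png",cv2.resize(s["color"][170:330,180:380,::-1],None,fx=4,fy=3.7,interpolation=cv2.INTER_CUBIC))
E
```

```text
clock: 37.97
tool_pos: [0.5095, -0.3336, 0.2387]
orientation: [179.9, -0.1, -164.5]
force: [2.5, 0.6, -1.9]
opening: 0.0196
clock: 38.63
tool_pos: [0.5108, -0.3323, 0.1309]
orientation: [-180.0, -0.0, -164.5]
force: [0.7, -0.5, -2.5]
opening: 0.0197
pose [ 0.5108 -0.3323  0.1309] [-1.7999e+02 -2.0000e-02 -1.6447e+02] F [ 0.7 -0.5 -2.5] open 0.0197 t 38.63
turn 0.0005 shift after turn [0.0002 0.0004 0.0259]
```

View pics/w19.png

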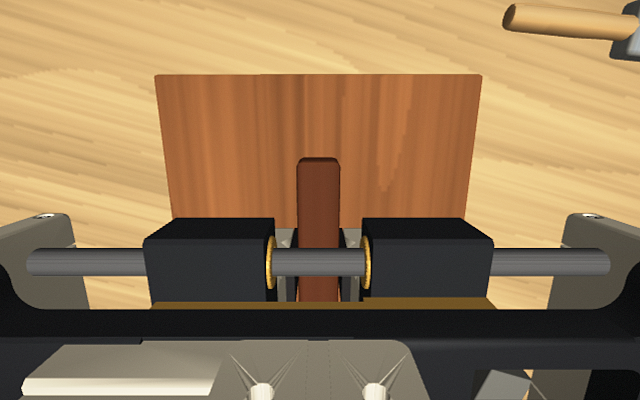

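View pics/s19.png

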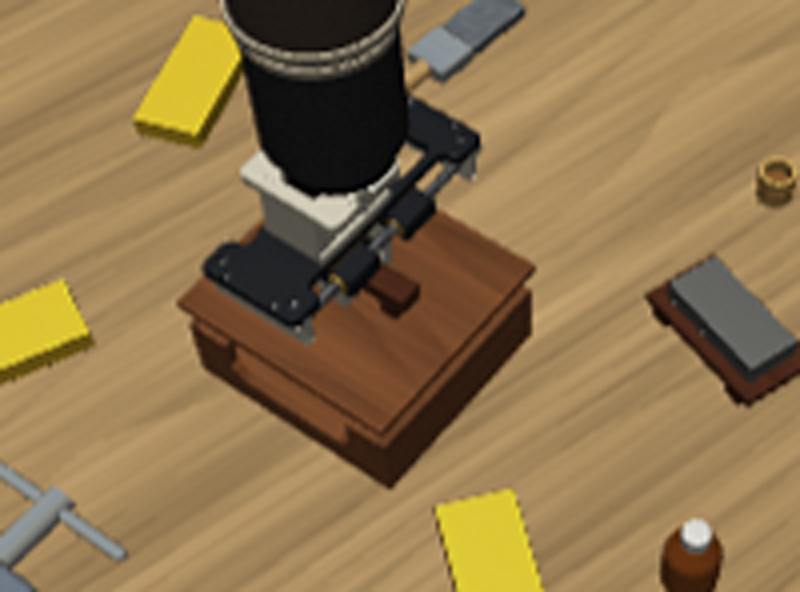

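```bash
python3 -m handwheel '[[[0,0,0.008,0,1],[0,0,0.006,0,1],[0,0,0.003,0,1],[0,0,0.002,0,1],[0,0,0.002,0,1],[0,0,0.001,0,1],[0,0,0,0,1],[0,0,0,0,1],[0,0,0,0,1]]]'
```

```text
clock: 39.48
tool_pos: [0.5108, -0.3323, 0.1089]
orientation: [-180.0, 0.0, -164.5]
force: [0.1, -0.4, -2.5]
opening: 0.0198
```

Battens are now below the rim (underside about 0.0675) with no contact force. Continuing.

```bash
python3 -m handwheel '[[[0,0,0.001,0,1],[0,0,0.001,0,1],[0,0,0.0005,0,1],[0,0,0.0005,0,1],[0,0,0,0,1],[0,0,0,0,1],[0,0,0,0,1]]]'
```

```text
clock: 40.07
tool_pos: [0.5107, -0.3323, 0.1057]
orientation: [-180.0, 0.0, -164.5]
force: [0.3, -0.3, -1.6]
opening: 0.0196
```

```bash
python3 -m handwheel '[[[0,0,0.0005,0,1],[0,0,0.0005,0,1],[0,0,0,0,1],[0,0,0,0,1],[0,0,0,0,1]]]'
```

```text
clock: 40.48
tool_pos: [0.5107, -0.3323, 0.1054]
orientation: [-180.0, 0.0, -164.5]
force: [-2.0, 2.5, 5.9]
opening: 0.0198
```

Contact at z 0.1054, exactly the seated height. Releasing and retreating.

```bash
python3 -m handwheel '[[[0,0,0,0,0.5],[0,0,0,0,0.5],[0,0,0,0,0.5],[0,0,0,0,0.5],[0,0,0,0,0.5],[0,0,0,0,0.5],[0,0,-0.01,0,0.5],[0,0,-0.02,0,0.5],[0,0,-0.03,0,0.5],[0,0,-0.03,0,0.5],[0,0,-0.03,0,0.5],[0,0,-0.02,0,0.5],[0,0.03,0,0,0.5],[0,0.03,0,0,0.5],[-0.01,0.03,0,0,0.5],[-0.02,0.03,0,0,0.5],[-0.02,0.03,0,0,0.5],[0,0.03,0,0,0.5],[0,0,0,0,0.5],[0,0,0,0,0.5]]]'
python3 - <<'E'
from h import *
w=snap("wrist");cv2.imwrite("pics/w20.png",w["color"][:,:,::-1])
s=snap("scene");cv2.imwrite("pics/s20.png",cv2.resize(s["color"][170:330,180:380,::-1],None,fx=4,fy=3.7,interpolation=cv2.INTER_CUBIC))
H=[(-.091,.091,-.086,.086,.008,.018),(-.05,.05,-.01,.01,.032,.052)]
for n,x in(("w",w),("s",s)):
  for k in("lid","offcut","footed_stone"):
   for d in silhouettes(k,x)[:1]:
    m=d["region"].astype(np.uint8)
    if k=="lid":
        for z in(.058,.064,.070):
            p,i=fitp([(x,m)],H,(.511,-.332,.27),z);print(n,k,z,d["xy"],m.sum(),p.round(4),round(i,4))
    else:
        p,i=fit([(x,m)],*DIM[k]);print(n,k,d["xy"],p.round(4),round(i,3))
E
```

```text
clock: 42.15
tool_pos: [0.5108, -0.1441, 0.2458]
orientation: [-180.0, 0.1, -164.3]
force: [-0.2, 0.0, 0.6]
opening: 0.0441
w lid 0.058 [137.8, 127.4] 31436 [ 0.5095 -0.3369  0.2791] 0.974
w lid 0.064 [137.8, 127.4] 31436 [ 0.5096 -0.333   0.2724] 0.9628
w lid 0.07 [137.8, 127.4] 31436 [ 0.5102 -0.3293  0.2723] 0.9301
w footed_stone [307.9, 288.1] [ 0.6683 -0.1188  0.0506] 0.278
s lid 0.058 [268.9, 253.7] 3508 [ 0.5039 -0.3284  0.264 ] 0.9501
s lid 0.064 [268.9, 253.7] 3508 [ 0.5061 -0.3303  0.2655] 0.9414
s lid 0.07 [268.9, 253.7] 3508 [ 0.5098 -0.3315  0.27  ] 0.9325
s offcut [371.2, 213.4] [0.5819 0.0083 0.6855] 0.62
s footed_stone [359.3, 259.7] [ 0.6624 -0.1172 -0.1921] 0.701
```

View pics/w20.png

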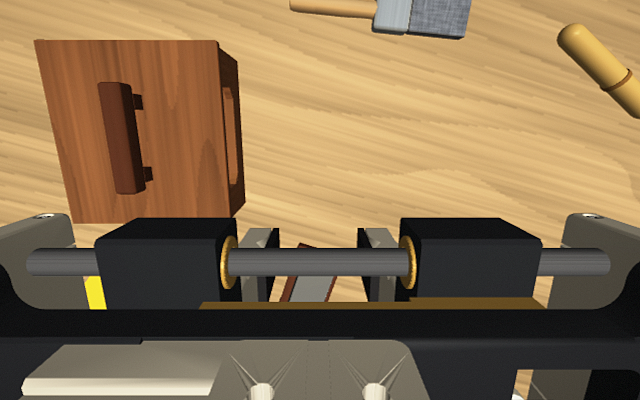

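View pics/s20.png

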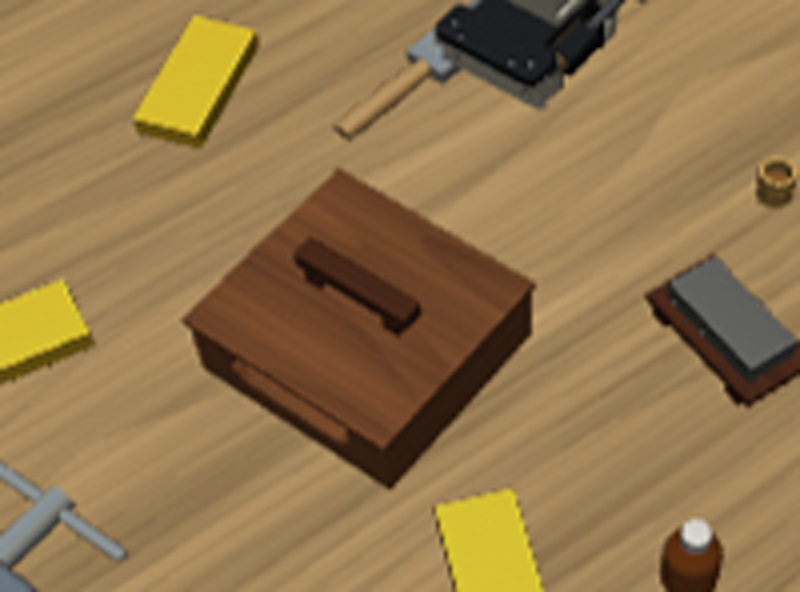

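The lid lies flush on the rim, level and centred at (0.510, −0.333). The offcut and footed stone haven't moved, and the arm is clear. Handing in.

```bash
python3 -c "
from plant import close_job;print(close_job())"
```

```text
the job is handed in; nothing more can be done
None
```

The three plain whetstones are stacked in the dark scooped box, largest at the bottom and smallest on top. The lid is on, and I handed the job in at about 42 s of the 106 s allowed; no verdict was reported.

**Stack:** Before the lid went on, the wrist camera showed the stones square to each other and to the box, with offsets of about 2 mm or less. Contact heights were as expected for the large and medium stones.

**Lid:** It touched down at the seated height (tool at 0.1054 m, against 0.1054 m expected). The last pictures show it level and flush, at about (0.510, −0.333). The box was measured at about (0.511, −0.332).

**Offcut and footed stone:** Both were where they started in the last scene pictures.

**Checks that disagreed or went wrong:**
- **Camera offset:** The scene camera put the box and lid 3 to 5 mm away from where the wrist camera did. I relied on the wrist camera.
- **Lid height fit:** The image fit did not settle the lid's height; it slightly preferred 58 mm over 64 mm. The height rests on the contact reading and the absence of a visible gap.
- **Small stone grasp:** I began lifting before the fingers had fully closed, so the stone hung about 6 mm lower in the jaws than planned. It met the stack with 11.7 N, and I eased off before releasing it.

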